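# Draw dowel stock out of its tube up to the length stop

### The job

Hand over hand in the open gap, draw the wooden dowel all the way out of the grey stock tube, feeding it through the red gate and along the trough until its blue end just touches the black length stop. Do not push the stop from where it is set. Leave the dowel lying in the trough against the stop, let go of it, and leave the other things on the bench undisturbed.

Things in the scene. Friction and masses are not known exactly. Their poses are not given: they have to be found in the camera images.
- jig: Feed jig fixed to the bench: blue-grey base 130 x 840 mm, 18 mm thick, carrying in line along its y axis (the draw direction) a grey tube, an open gap (y -70 to +70 mm), a red gate and a V trough. Origin: on the bench top under the middle of the gap; x across, z up. Fingers can go round the dowel only in the gap, which holds nothing else above the base.
- tube_mouth (a point): Dowel's path at the tube's mouth, jig y -70 mm, 80 mm above the bench; axes as the jig's. Tube 350 mm long, 33 mm outside; its red saddles and orange pad housing rise to 109 mm. A sprung pad 12 to 32 mm inside presses on the dowel with about 2.5 N: the drag (1 to 5 N) holds it when let go and vanishes once the tail is out.
- gate_mouth (a point): Dowel's path at the gate's entry, jig y +70 mm, 80 mm above the bench; axes as the jig's. Red gate 72 mm wide, 50 mm long, top 105 mm above the bench; passage 48 mm wide, roof underside 95 mm up, flared V floor that lifts and centres the dowel. Behind it the V trough, jig y +95 to +430 mm, sides about as high as the dowel's top.
- dowel: Round wooden dowel, 18 mm diameter, 360 mm long, about 70 g, with its front 6 mm painted blue. Origin at the middle of its length on its axis; its own y axis runs along it towards the blue end (x and z turn as it rolls). At the start it lies in the tube with 50 to 85 mm of the blue end sticking out.
- dowel_nose (a point): Centre of the dowel's blue front end face, on the axis, 180 mm from its middle.
- dowel_tail (a point): Centre of the dowel's rear end face, on the axis, 180 mm from its middle.
- stop_face (a point): Centre of the length stop's face that the dowel's end meets, 78.5 mm above the bench (dowel axis height in the trough); axes as the jig's, y away from the tube. Stop: black block in the trough, 18 mm wide, 30 mm long, top plate 56 mm wide, orange knob to 120 mm. When the dowel touches it, the tail is 25 to 65 mm out of the tube.
- stop (a joint): Position of the length stop along the trough in m, growing away from the tube; its face is 365 mm from the tube's mouth at 0. It is held only by friction and begins to slide at about 9 N.
- glue: Amber glue bottle, 44 mm diameter, 110 mm high, standing beside the jig. Origin at the centre of its foot. Leave alone.
- cup: Green plastic cup, 72 mm diameter, 80 mm high, beside the jig. Origin at the centre of its foot. Leave alone.
- screwdriver: Green-handled screwdriver, about 200 mm long, lying on the robot's side of the jig. Leave alone.
- offcut: White board offcut 90 x 120 x 6 mm lying beyond the jig. Origin at the centre of its underside. Leave alone.

How it is judged:
On the way, in this order (a step that is already met when the one before it is completed fails the run):
1. the dowel's blue end has come through the red gate, lying in its passage (y of dowel_nose in the frame of gate_mouth above 0.06 m and x of dowel_nose in the frame of stop_face between -0.008 and 0.008 m and z of dowel_nose in the frame of stop_face between -0.006 and 0.008 m), for 0.1 s.
2. the dowel's tail is out of the tube, its blue end in the trough (y of dowel_tail in the frame of tube_mouth above 0.01 m and x of dowel_nose in the frame of stop_face between -0.008 and 0.008 m and z of dowel_nose in the frame of stop_face between -0.006 and 0.008 m), for 0.1 s.
At the end, for the whole second after the job is handed in: The dowel lies at rest in gate and trough (within 0.04 rad; end within 8 mm sideways, 6 mm below to 8 mm above the stop face centre), tail 12 mm or more out of the tube, blue end within 2.5 mm of the stop; the stop is within 4 mm of its setting; the dowel is released (y of dowel_nose in the frame of stop_face above -0.0025 m and y of dowel_tail in the frame of tube_mouth above 0.012 m and angle between the y axis of dowel and the y axis of jig, either way round below 0.04 rad and distance of stop_face from where it was at the start of the episode below 0.004 m and linear speed of dowel below 0.01 m/s and x of dowel_nose in the frame of stop_face between -0.008 and 0.008 m and z of dowel_nose in the frame of stop_face between -0.006 and 0.008 m); the robot touches nothing.
It fails at once if the length stop is pushed more than 4 mm from its setting (distance of stop_face from where it was at the start of the episode above 0.004 m).
It fails at once if the glue bottle is moved more than 30 mm or tipped (distance of glue from where it was at the start of the episode above 0.03 m or angle between glue's own z axis and vertical above 0.5 rad).
It fails at once if the cup is moved more than 30 mm or tipped (distance of cup from where it was at the start of the episode above 0.03 m or angle between cup's own z axis and vertical above 0.5 rad).
It fails at once if the screwdriver is moved more than 30 mm (distance of screwdriver from where it was at the start of the episode above 0.03 m).
It fails at once if the offcut is moved more than 30 mm (distance of offcut from where it was at the start of the episode above 0.03 m).
It also fails if it takes over 64 s, if anything falls off the work surface, if the arm or the gripper's body presses on something with over 40 N, if the wrist force passes 120 N, or if a joint passes its speed limit or range.

### The arm

A 7-joint arm with a two-finger parallel gripper is mounted at the origin on the work surface. World frame = base frame: x ahead of the robot, y to its left, z up, the work surface at z = 0. Lengths are in m, angles in rad, forces in N, time in s.
With the tool pointing down it reaches from about 0.35 to 0.9 m from the base axis. Payload 7.2 kg.
Tool frame: the origin (TCP) lies on the front face of the gripper's body, between the roots of the fingers; the fingertips stand manip.nose_length ahead of it and the grasp point (between the pads) lies 61 mm ahead of it (manip.nose_length is the distance from the TCP to the fingertips, in m); z points along the fingers, y is the line along which they close (so a half turn about z gives the same grasp; the last joint's range is limited). The gripper opens to 88 mm and grips with 3 to 60 N. Pads are 20 mm wide; open, the fingers measure 115 mm over their backs; the gripper's body (75 mm by 178 mm) begins 61 mm behind the grasp point.
Start: joints at [1.179, 0.411, -0.013, 1.596, 0.006, 1.134, -0.082], TCP at [0.199, -0.593, 0.303] pointing down, gripper open.
Joint ranges: [-2.95, 2.95], [-0.29, 1.99], [-1.47, 1.44], [0.14, 2.54], [-1.03, 4.17], [0.13, 1.85], [-2.86, 2.86]. Speed limits (rad/s): [2.39, 2.39, 3.01, 3.01, 3.14, 3.14, 3.14].

### API

Orientations are given as a unit quaternion [x, y, z, w].
In Python, from plant import state, capture, manip gives the robot as it stands.
- The arm moves only by the tool jog_arm, never from a script. Its argument "moves" is a list of rows, each an object of numbers: "ax", "ay", "az": the turn, a rotation vector about the tool's x, y, z in degrees; "x", "y", "z": the shift along the tool's x, y, z in cm; "hand": the opening, from 0 (shut) to 1 (fully open). In form: [{"ax": .., "ay": .., "az": .., "x": .., "y": .., "z": .., "hand": ..}, ...]. A call has 1 to 5 rows; each row shifts and turns the commanded pose from where the row before left it, along the tool's axes as they then stand; what a row does not reach is not made up. A row lasts 1/8 s, in which the tool goes at most 62.5 mm and 10.7 degrees, less where a joint would pass 70% of its speed; a pose out of reach is approached as far as the arm can. A call with a gripper value outside its range is refused whole. The fingers move at their own pace and stop on an object; the grip force is fixed at half the most. Time passes only in rows, so rows that do not move let the fingers close. It gives the time, the measured TCP pose, the force, the opening and the grip force at its end, in the units of the state.
- state(): the state, without advancing time (a new reading comes with each control period).
- capture(name): name is "scene" or "top" or "wrist"; returns a dict with "pixels" (420x560x3 uint8, red, green, blue), "range_z" (420x560 float32, m along the optical axis (not along the pixel's ray), 0 where there is no reading), "camera_matrix" (3x3 intrinsics, pixels), "distortion" ([k1, k2, p1, p2, k3] as OpenCV has them; the pictures are not rectified), "world_to_cam" (4x4, takes a point from world to camera coordinates). Camera axes: x right, y down, z forward; pixel columns grow to the right and rows downward; lengths in m; the calibration is good to about 2 mm. A picture is of the moment at which its call begins.
- manip.sign_off(): hands the job in; it is judged then, once.
The state is a dict: "clock": time; "joints": joint angles; "dq": joint speeds; "tau": joint torques, N m; "eef_pos": TCP position; "eef_rot": TCP orientation; "ft_force": force on the tool from outside, world axes, zero at the start; "moment": the same for the moment, N m; "gripper_width": finger opening in m; "grasp_force": force on a finger pad.
Only numpy, scipy, OpenCV 4.12 (cv2) and the standard library are available. Lean on these libraries where they do the work, as an engineer would, in place of code of your own. Each camera call takes 0.05 s, during which the arm holds its last target. There are 200 camera calls.

## Working session

There is one attempt and no reset: what is moved stays moved. The work goes in short steps, Python scripts to look and compute and a tool call to move; the robot and the scene stay as the last step left them, time stands still between calls to the robot, and variables do not carry over. Pictures are saved under pics/ and viewed, at most 10 in all, crops included, and the job is handed in when it is done.

Besides the shell and the picture viewer there is one more tool, called after "Request:" as name(argument=value, ...), one argument or row to a line, values as JSON. jog_arm: Moves the arm, as the interface text tells. Its arguments: {"type":"object","properties":{"moves":{"type":"array","items":{"type":"object","properties":{"ax":{"type":"number"},"ay":{"type":"number"},"az":{"type":"number"},"x":{"type":"number"},"y":{"type":"number"},"z":{"type":"number"},"hand":{"type":"number"}}}}},"required":["moves"]}

```bash
mkdir -p pics; cat > h.py <<'E'
import numpy as np, cv2
from plant import state, capture, manip
def pts(c):
    h,w=c["range_z"].shape
    u,v=np.meshgrid(np.arange(w),np.arange(h))
    n=cv2.undistortPoints(np.stack([u,v],-1).reshape(-1,1,2).astype(np.float64),c["camera_matrix"],np.array(c["distortion"])).reshape(h,w,2)
    z=c["range_z"][...,None]
    P=np.concatenate([n*z,z],-1)
    T=np.linalg.inv(c["world_to_cam"])
    return P@T[:3,:3].T+T[:3,3]
def save(c,name): cv2.imwrite(f"pics/{name}.png",cv2.cvtColor(c["pixels"],cv2.COLOR_RGB2BGR))
E
python3 - <<'E'
from h import *
s=state();print({k:np.round(v,3) for k,v in s.items()},manip.nose_length)
for n in("top","scene"):
    c=capture(n);save(c,n);np.savez(f"{n}.npz",**c,P=pts(c))
E
```

```text
{'clock': np.float64(0.0), 'joints': array([ 1.179,  0.412, -0.013,  1.597,  0.006,  1.134, -0.082]), 'dq': array([ 0.   , -0.001,  0.002, -0.001,  0.001,  0.001, -0.001]), 'tau': array([-0.0000e+00, -5.8794e+01,  6.4200e-01, -2.9107e+01, -5.4000e-02,
        1.8000e-02,  0.0000e+00]), 'eef_pos': array([ 0.199, -0.592,  0.302]), 'eef_rot': array([ 0.987,  0.161, -0.   , -0.001]), 'ft_force': array([0.332, 0.024, 0.554]), 'moment': array([ 0.027, -0.025, -0.018]), 'grasp_force': np.float64(0.0), 'gripper_width': np.float64(0.088)} 0.08
```

View pics/top.png

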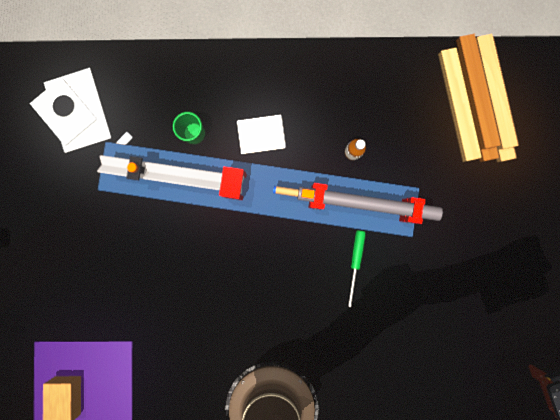

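View pics/scene.png

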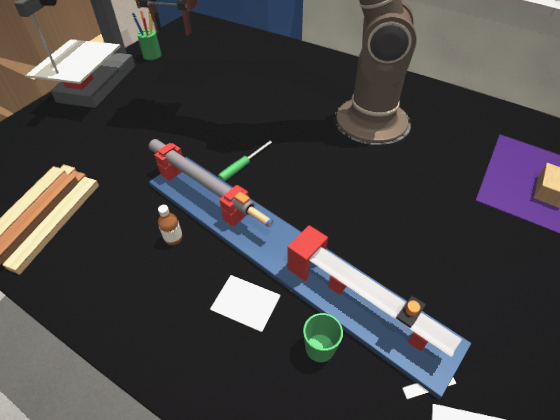

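The top view shows the jig running right to left, with the tube mouth at about (305,194), the blue nose at (277,189), the gate at (232,182) and the stop at (133,168). The glue, cup and offcut are beyond it, and the screwdriver is on the robot's side.

```bash
cat > m.py <<'E'
from h import *
d=np.load("top.npz");P=d["P"];hsv=cv2.cvtColor(d["pixels"],cv2.COLOR_RGB2HSV);H,S,V=[hsv[...,i].astype(int) for i in range(3)]
Z=P[...,2];ok=d["range_z"]>0
base=ok&(abs(Z-.018)<.006)&(H>95)&(H<125)&(S>80)
m=cv2.morphologyEx(base.astype(np.uint8),cv2.MORPH_OPEN,np.ones((3,3)))
n,l,st,_=cv2.connectedComponentsWithStats(m);print(st)
m=(m>0)&(P[...,0]>.2)
r=cv2.minAreaRect(P[m][:,:2].astype(np.float32));print(r)
b=cv2.boxPoints(r);c=np.array(r[0])
e=max([b[1]-b[0],b[2]-b[1]],key=np.linalg.norm);ey=e/np.linalg.norm(e);ey*=np.sign(ey[1]);ex=np.array([ey[1],-ey[0]])
print("ey",ey,"yaw",np.degrees(np.arctan2(-ey[0],ey[1])))
J=(P[...,:2]-c)@np.stack([ex,ey],1)
def rep(n,m):
    q=np.c_[J[m],Z[m]];print(n,len(q),np.round(np.percentile(q,[3,50,97],axis=0),4).tolist())
near=ok&(abs(J[...,0])<.06)&(abs(J[...,1])<.45)
red=near&((H<6)|(H>174))&(S>150)&(V>100)&(Z>.06)
rep("gate",red&(Z>.1)&(J[...,1]>.0)&(J[...,1]<.2));rep("redtube",red&(J[...,1]<0)&(J[...,1]>-.2))
rep("nose blue",near&(H>100)&(H<130)&(Z>.06)&(S>100)&(abs(J[...,1])<.1))
rep("gapstuff",near&(Z>.06)&(abs(J[...,1])<.068)&(H>8)&(H<30))
rep("dark",near&(V<60)&(Z>.06)&(J[...,1]>.1))
rep("knob",near&(H>8)&(H<22)&(S>150)&(Z>.09)&(J[...,1]>.1))
rep("tube",near&(S<60)&(Z>.08)&(J[...,1]<-.1))
rep("trough",near&(S<60)&(Z>.06)&(J[...,1]>.1))
for n,j in [("gap0",(0,0)),("mouth",(0,-.07)),("gate",(0,.07))]: print(n,c+j[0]*ex+j[1]*ey)
np.savez("jig.npz",c=c,ex=ex,ey=ey)
E
python3 m.py
```

```text
[[     0      0    560    420 225123]
 [    98    143    321     93  10077]]
((0.582512617111206, 0.030664771795272827), (0.8413618803024292, 0.13030001521110535), 81.1083984375)
ey [0.15456559 0.9879825 ] yaw -8.8916025
gate 599 [[-0.0342, 0.0358, 0.1022], [-0.0011, 0.0587, 0.1055], [0.0321, 0.082, 0.1083]]
redtube 291 [[-0.0301, -0.1704, 0.0804], [-0.002, -0.1549, 0.1015], [0.0272, -0.1383, 0.1074]]
nose blue 17 [[-0.0087, -0.0481, 0.0831], [-0.0015, -0.0455, 0.0885], [0.0075, -0.0432, 0.0923]]
gapstuff 53 [[-0.0087, -0.0673, 0.0824], [-0.0009, -0.0589, 0.0884], [0.007, -0.0505, 0.0908]]
dark 49 [[-0.0235, 0.2819, 0.0786], [-0.0002, 0.283, 0.0996], [0.0209, 0.29, 0.1054]]
knob 80 [[-0.0113, 0.2872, 0.1031], [-0.0015, 0.2958, 0.1195], [0.0112, 0.3058, 0.1224]]
tube 1454 [[-0.0161, -0.4424, 0.0877], [-0.0021, -0.2896, 0.0978], [0.0136, -0.1159, 0.1024]]
trough 1923 [[-0.0216, 0.1091, 0.066], [-0.0002, 0.2424, 0.0777], [0.0194, 0.387, 0.1045]]
gap0 [0.58251262 0.03066477]
mouth [ 0.57169303 -0.03849401]
gate [0.59333221 0.09982355]
```

Request:
jog_arm(
  moves=[
    {"az":-10.5,"hand":0.7},
    {"az":-10.5},
    {"az":-10.5},
    {"az":-10.5},
    {"az":-10.5},
  ],
)

```text
invalid input
```

Request:
jog_arm(
  moves=[
    {"az":-10.1},
    {"x":4.9,"y":2.3},
    {"x":4.9,"y":2.3},
    {"x":4.9,"y":2.3},
    {"x":4.9,"y":2.3},
  ],
)

```text
invalid input
```

Request:
jog_arm(
  moves=[
    {"x":4.9,"y":2.3},
    {"x":4.9,"y":2.3},
    {"x":4.9,"y":2.3},
    {"x":4.9,"y":2.3},
    {"x":4.9,"y":2.3},
  ],
)

```text
invalid input
```

```bash
cat > g.py <<'E'
from h import *
from scipy.spatial.transform import Rotation as R
import sys
j=np.load("jig.npz");c,ex,ey=j["c"],j["ex"],j["ey"]
s=state();p=s["eef_pos"];d=p[:2]-c;M=R.from_quat(s["eef_rot"]).as_matrix()
jy=np.r_[ey,0]
print("t",s["clock"],"jig x %.1f y %.1f z %.1f mm"%(d@ex*1e3,(d@ey+.036)*1e3,p[2]*1e3),"yaw err deg",np.degrees(np.arctan2(jy@M[:,1],jy@M[:,0])),"tz",M[:,2].round(3),"F",s["ft_force"].round(2),s["gripper_width"],s["grasp_force"])
E
python3 g.py
```

```text
t 0.1 jig x -282.9 y -638.7 z 301.9 mm yaw err deg -62.55603503957242 tz [-0.001  0.001 -1.   ] F [ 0.05 -0.12 -0.68] 0.08809435613736795 0.0
```

Request:
jog_arm(
  moves=[
    {"ax":0,"ay":0,"az":-10.5,"x":0,"y":0,"z":0,"hand":0.7},
    {"ax":0,"ay":0,"az":-10.5,"x":0,"y":0,"z":0,"hand":0.7},
    {"ax":0,"ay":0,"az":-10.5,"x":0,"y":0,"z":0,"hand":0.7},
    {"ax":0,"ay":0,"az":-10.5,"x":0,"y":0,"z":0,"hand":0.7},
    {"ax":0,"ay":0,"az":-10.5,"x":0,"y":0,"z":0,"hand":0.7},
  ],
)

```text
clock: 0.72
eef_pos: [0.1988, -0.5923, 0.3022]
eef_rot: [0.812, 0.584, 0.0, -0.0]
ft_force: [-0.0, -0.0, -0.2]
gripper_width: 0.0614
grasp_force: 0.0
```

Request:
jog_arm(
  moves=[
    {"ax":0,"ay":0,"az":-10.1,"x":0,"y":0,"z":0,"hand":0.7},
    {"ax":0,"ay":0,"az":0,"x":4.9,"y":2.3,"z":0,"hand":0.7},
    {"ax":0,"ay":0,"az":0,"x":4.9,"y":2.3,"z":0,"hand":0.7},
    {"ax":0,"ay":0,"az":0,"x":4.9,"y":2.3,"z":0,"hand":0.7},
    {"ax":0,"ay":0,"az":0,"x":4.9,"y":2.3,"z":0,"hand":0.7},
  ],
)

```text
clock: 1.35
eef_pos: [0.3205, -0.4114, 0.3024]
eef_rot: [0.76, 0.65, -0.0, -0.0]
ft_force: [0.9, 0.0, -0.6]
gripper_width: 0.0614
grasp_force: 0.0
```

Request:
jog_arm(
  moves=[
    {"ax":0,"ay":0,"az":0,"x":4.9,"y":2.3,"z":0,"hand":0.7},
    {"ax":0,"ay":0,"az":0,"x":4.9,"y":2.3,"z":0,"hand":0.7},
    {"ax":0,"ay":0,"az":0,"x":4.9,"y":2.3,"z":0,"hand":0.7},
    {"ax":0,"ay":0,"az":0,"x":4.9,"y":2.3,"z":0,"hand":0.7},
    {"ax":0,"ay":0,"az":0,"x":4.9,"y":2.3,"z":0,"hand":0.7},
  ],
)

```text
clock: 1.98
eef_pos: [0.4718, -0.1872, 0.3025]
eef_rot: [0.76, 0.65, -0.0, -0.0]
ft_force: [0.4, -0.2, -0.6]
gripper_width: 0.0616
grasp_force: 0.0
```

```bash
python3 g.py
```

```text
t 1.975 jig x -75.8 y -196.3 z 302.5 mm yaw err deg 0.02497997020940585 tz [-0. -0. -1.] F [ 0.43 -0.22 -0.64] 0.06163354516356252 0.0
```

Request:
jog_arm(
  moves=[
    {"ax":0,"ay":0,"az":0,"x":4.9,"y":2.5,"z":0,"hand":0.7},
    {"ax":0,"ay":0,"az":0,"x":4.9,"y":2.5,"z":0,"hand":0.7},
    {"ax":0,"ay":0,"az":0,"x":4.9,"y":2.5,"z":0,"hand":0.7},
    {"ax":0,"ay":0,"az":0,"x":0,"y":0,"z":4.0,"hand":0.7},
    {"ax":0,"ay":0,"az":0,"x":0,"y":0,"z":0,"hand":0.7},
  ],
)

```text
clock: 2.6
eef_pos: [0.5663, -0.0546, 0.2598]
eef_rot: [0.759, 0.651, -0.002, -0.002]
ft_force: [0.5, 0.9, 0.3]
gripper_width: 0.0617
grasp_force: 0.0
```

```bash
python3 g.py; python3 - <<'E'
from h import *
c=capture("wrist");save(c,"w1")
E
```

```text
t 2.6 jig x -2.8 y -50.8 z 259.8 mm yaw err deg 0.1115793545361423 tz [-0.006  0.001 -1.   ] F [0.49 0.86 0.28] 0.061651996465583864 0.0
```

View pics/w1.png

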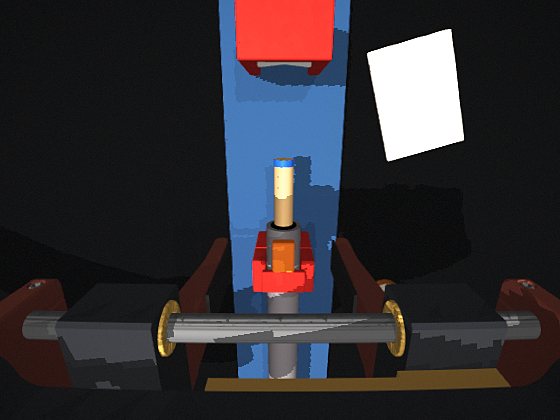

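The wrist view shows the dowel centred between the fingers. The nose is at about (284,161), the tube mouth at (284,225) and the gate lip at row 70. I'll measure these once here.

```bash
python3 - <<'E'
from h import *
j=np.load("jig.npz");c,ex,ey=j["c"],j["ex"],j["ey"]
k=capture("wrist");P=pts(k);X=(P[...,:2]-c)@ex*1e3;Y=((P[...,:2]-c)@ey+.036)*1e3;Z=P[...,2]*1e3
for col in(280,284,288):
  print(col,[(r,round(float(X[r,col]),1),round(float(Y[r,col]),1),round(float(Z[r,col]),1)) for r in(157,160,163,175,195,215,224,229,235)])
for r in (170,190,210):
  m=Z[r,240:330]>70;q=np.where(m)[0]+240;print(r,q.min(),q.max(),X[r,q].mean(),Z[r,q].max())
for r in(55,60,65,70,74): print(r,[(round(float(Y[r,a]),1),round(float(Z[r,a]),1)) for a in(245,284,320)])
E
```

```text
280 [(157, -4.1, -6.4, 75.1), (160, -4.0, -7.1, 89.2), (163, -4.0, -9.9, 88.3), (175, -4.0, -20.6, 88.5), (195, -4.0, -39.2, 88.5), (215, -4.0, -58.1, 89.5), (224, -4.0, -67.3, 88.9), (229, -3.9, -69.5, 96.0), (235, -3.9, -74.0, 99.3)]
284 [(157, -0.4, -6.5, 74.7), (160, -0.5, -7.2, 88.8), (163, -0.5, -9.8, 88.8), (175, -0.4, -20.6, 88.6), (195, -0.4, -38.9, 89.5), (215, -0.3, -58.5, 88.4), (224, -0.2, -67.8, 87.6), (229, -0.3, -68.6, 98.1), (235, -0.2, -74.0, 99.4)]
288 [(157, 3.3, -6.4, 75.1), (160, 3.0, -7.2, 88.7), (163, 3.1, -10.0, 87.4), (175, 3.2, -21.0, 86.6), (195, 3.3, -39.5, 87.2), (215, 3.5, -59.4, 85.8), (224, 3.6, -68.0, 87.0), (229, 3.4, -69.1, 96.8), (235, 3.4, -74.6, 97.9)]
170 273 292 -1.7734818266648371 89.8962399184246
190 273 291 -2.1868351716003254 90.22325301380413
210 273 291 -2.1331603143932996 89.99948020471682
55 [(74.0, 105.7), (73.9, 105.8), (74.1, 105.2)]
60 [(71.4, 100.1), (71.2, 101.4), (71.7, 98.9)]
65 [(71.0, 79.9), (80.6, 17.3), (71.2, 78.9)]
70 [(71.7, 47.3), (75.4, 19.8), (75.8, 18.2)]
74 [(72.0, 16.9), (71.7, 19.1), (72.2, 16.4)]
```

Request:
jog_arm(
  moves=[
    {"ax":0,"ay":0,"az":0,"x":0.2,"y":0.1,"z":4.0,"hand":0.7},
    {"ax":0,"ay":0,"az":0,"x":0,"y":0,"z":4.0,"hand":0.7},
    {"ax":0,"ay":0,"az":0,"x":0,"y":0,"z":3.8,"hand":0.7},
    {"ax":0,"ay":0,"az":0,"x":0,"y":0,"z":0,"hand":0.7},
    {"ax":0,"ay":0,"az":0,"x":0,"y":0,"z":0,"hand":0.7},
  ],
)

```text
clock: 3.32
eef_pos: [0.5703, -0.0536, 0.1468]
eef_rot: [0.76, 0.65, 0.001, 0.001]
ft_force: [-0.2, -0.5, 0.2]
gripper_width: 0.0617
grasp_force: 0.0
```

```bash
python3 g.py
```

```text
t 3.325 jig x 1.0 y -49.1 z 146.8 mm yaw err deg -0.012704186337218879 tz [ 0.003 -0.    -1.   ] F [-0.23 -0.47  0.24] 0.061729219157535015 0.0
```

Lower 0.5 cm, shift y by -0.25, and close.

Request:
jog_arm(
  moves=[
    {"ax":0,"ay":0,"az":0,"x":0,"y":-0.25,"z":0.5,"hand":0.7},
    {"ax":0,"ay":0,"az":0,"x":0,"y":0,"z":0,"hand":0},
    {"ax":0,"ay":0,"az":0,"x":0,"y":0,"z":0,"hand":0},
    {"ax":0,"ay":0,"az":0,"x":0,"y":0,"z":0,"hand":0},
    {"ax":0,"ay":0,"az":0,"x":0,"y":0,"z":0,"hand":0},
  ],
)

```text
clock: 3.95
eef_pos: [0.5668, -0.0527, 0.1397]
eef_rot: [0.76, 0.65, 0.0, 0.0]
ft_force: [0.6, 0.0, -0.4]
gripper_width: 0.025
grasp_force: 0.0
```

```bash
python3 g.py
```

```text
t 3.95 jig x -2.6 y -48.8 z 139.7 mm yaw err deg 0.047359787591039364 tz [ 0. -0. -1.] F [ 0.6   0.03 -0.43] 0.025005502125843085 0.0
```

Request:
jog_arm(
  moves=[
    {"ax":0,"ay":0,"az":0,"x":0,"y":0,"z":0,"hand":0},
    {"ax":0,"ay":0,"az":0,"x":0,"y":0,"z":0,"hand":0},
    {"ax":0,"ay":0,"az":0,"x":0,"y":0,"z":0,"hand":0},
    {"ax":0,"ay":0,"az":0,"x":1.0,"y":0,"z":0,"hand":0},
    {"ax":0,"ay":0,"az":0,"x":1.0,"y":0,"z":0,"hand":0},
  ],
)

```text
clock: 4.58
eef_pos: [0.57, -0.0345, 0.1397]
eef_rot: [0.76, 0.65, -0.001, 0.001]
ft_force: [2.4, -6.7, 1.0]
gripper_width: 0.0175
grasp_force: 30.0
```

```bash
python3 g.py
```

```text
t 4.575 jig x -2.3 y -30.4 z 139.7 mm yaw err deg -0.04877719359060093 tz [ 0.    -0.002 -1.   ] F [ 2.38 -6.75  0.97] 0.017513214803702822 30.006975531578064
```

Request:
jog_arm(
  moves=[
    {"ax":0,"ay":0,"az":0,"x":1.5,"y":0,"z":0,"hand":0},
    {"ax":0,"ay":0,"az":0,"x":1.5,"y":0,"z":0,"hand":0},
    {"ax":0,"ay":0,"az":0,"x":1.5,"y":0,"z":0,"hand":0},
    {"ax":0,"ay":0,"az":0,"x":1.5,"y":0,"z":0,"hand":0},
    {"ax":0,"ay":0,"az":0,"x":1.5,"y":0,"z":0,"hand":0},
  ],
)

```text
clock: 5.2
eef_pos: [0.5811, 0.0403, 0.1393]
eef_rot: [0.76, 0.65, -0.001, 0.0]
ft_force: [1.4, -4.8, 0.3]
gripper_width: 0.0173
grasp_force: 30.0
```

```bash
python3 g.py; python3 - <<'E'
from h import *
c=capture("wrist");save(c,"w2")
E
```

```text
t 5.2 jig x -2.9 y 45.3 z 139.3 mm yaw err deg -0.01742356637912137 tz [-0.001 -0.002 -1.   ] F [ 1.43 -4.82  0.29] 0.017279325789163608 30.02049744129181
```

View pics/w2.png

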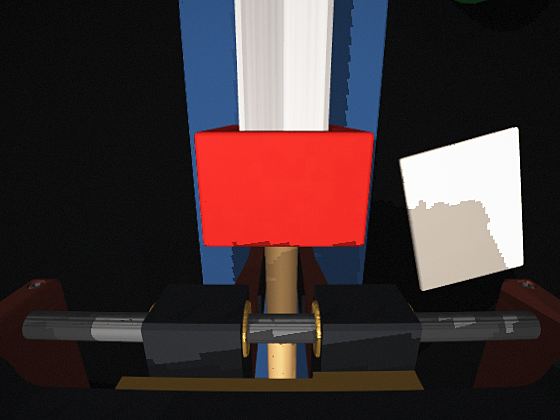

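The dowel runs straight into the gate at about (283,245), and the nose is now inside. Release, go back and grip again.

Request:
jog_arm(
  moves=[
    {"ax":0,"ay":0,"az":0,"x":0,"y":0,"z":0,"hand":0.45},
    {"ax":0,"ay":0,"az":0,"x":0,"y":0,"z":0,"hand":0.45},
    {"ax":0,"ay":0,"az":0,"x":0,"y":0,"z":0,"hand":0.45},
    {"ax":0,"ay":0,"az":0,"x":0,"y":0,"z":0,"hand":0.45},
    {"ax":0,"ay":0,"az":0,"x":-2.4,"y":0,"z":0,"hand":0.45},
  ],
)

```text
clock: 5.88
eef_pos: [0.5778, 0.0193, 0.1398]
eef_rot: [0.759, 0.652, 0.001, -0.0]
ft_force: [0.6, -0.3, -0.3]
gripper_width: 0.0397
grasp_force: 0.0
```

Request:
jog_arm(
  moves=[
    {"ax":0,"ay":0,"az":0,"x":-2.4,"y":0,"z":0,"hand":0.45},
    {"ax":0,"ay":0,"az":0,"x":-2.4,"y":0,"z":0,"hand":0.45},
    {"ax":0,"ay":0,"az":0,"x":-2.4,"y":0,"z":0,"hand":0.45},
    {"ax":0,"ay":0,"az":0,"x":0,"y":0,"z":0,"hand":0.45},
    {"ax":0,"ay":0,"az":0,"x":0,"y":0,"z":0,"hand":0},
  ],
)

```text
clock: 6.5
eef_pos: [0.5667, -0.0527, 0.1398]
eef_rot: [0.759, 0.651, 0.0, -0.0]
ft_force: [0.0, -0.4, 0.1]
gripper_width: 0.0327
grasp_force: 0.0
```

```bash
python3 g.py; python3 - <<'E'
from h import *
c=capture("top");save(c,"t2")
j=np.load("jig.npz");C,ex,ey=j["c"],j["ex"],j["ey"]
P=pts(c);X=(P[...,:2]-C)@ex*1e3;Y=((P[...,:2]-C)@ey+.036)*1e3
E
```

```text
t 6.5 jig x -2.7 y -48.8 z 139.8 mm yaw err deg 0.06891508583431488 tz [ 0.     0.001 -1.   ] F [ 0.01 -0.41  0.06] 0.03270408917083744 0.0
```

Request:
jog_arm(
  moves=[
    {"ax":0,"ay":0,"az":0,"x":0,"y":0,"z":0,"hand":0},
    {"ax":0,"ay":0,"az":0,"x":0,"y":0,"z":0,"hand":0},
    {"ax":0,"ay":0,"az":0,"x":0,"y":0,"z":0,"hand":0},
    {"ax":0,"ay":0,"az":0,"x":0,"y":0,"z":0,"hand":0},
    {"ax":0,"ay":0,"az":0,"x":1.0,"y":0,"z":0,"hand":0},
  ],
)

```text
clock: 7.18
eef_pos: [0.5682, -0.0461, 0.1396]
eef_rot: [0.76, 0.65, -0.001, 0.001]
ft_force: [1.4, -3.9, -0.3]
gripper_width: 0.0169
grasp_force: 30.0
```

Request:
jog_arm(
  moves=[
    {"ax":0,"ay":0,"az":0,"x":1.7,"y":0,"z":0,"hand":0},
    {"ax":0,"ay":0,"az":0,"x":1.7,"y":0,"z":0,"hand":0},
    {"ax":0,"ay":0,"az":0,"x":1.7,"y":0,"z":0,"hand":0},
    {"ax":0,"ay":0,"az":0,"x":1.7,"y":0,"z":0,"hand":0},
    {"ax":0,"ay":0,"az":0,"x":1.7,"y":0,"z":0,"hand":0},
  ],
)

```text
clock: 7.8
eef_pos: [0.5812, 0.0385, 0.1395]
eef_rot: [0.76, 0.65, -0.001, 0.001]
ft_force: [2.1, -5.5, 0.7]
gripper_width: 0.0175
grasp_force: 30.0
```

```bash
python3 g.py; python3 - <<'E'
from h import *
c=capture("wrist");save(c,"w3")
E
```

```text
t 7.8 jig x -2.5 y 43.5 z 139.5 mm yaw err deg -0.06131659716882872 tz [-0.001 -0.003 -1.   ] F [ 2.08 -5.48  0.69] 0.017484360370130292 30.011999309062958
```

View pics/w3.png

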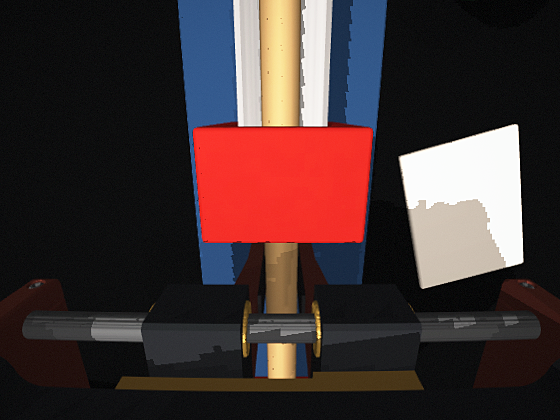

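The dowel lies centred in the trough beyond the gate, at column 280. Now the third stroke.

Request:
jog_arm(
  moves=[
    {"ax":0,"ay":0,"az":0,"x":0,"y":0,"z":0,"hand":0.45},
    {"ax":0,"ay":0,"az":0,"x":0,"y":0,"z":0,"hand":0.45},
    {"ax":0,"ay":0,"az":0,"x":0,"y":0,"z":0,"hand":0.45},
    {"ax":0,"ay":0,"az":0,"x":0,"y":0,"z":0,"hand":0.45},
    {"ax":0,"ay":0,"az":0,"x":-2.4,"y":0,"z":0,"hand":0.45},
  ],
)

```text
clock: 8.48
eef_pos: [0.5776, 0.0182, 0.1398]
eef_rot: [0.759, 0.652, 0.001, -0.0]
ft_force: [0.2, -1.0, 0.2]
gripper_width: 0.0392
grasp_force: 0.0
```

Request:
jog_arm(
  moves=[
    {"ax":0,"ay":0,"az":0,"x":-2.4,"y":0,"z":0,"hand":0.45},
    {"ax":0,"ay":0,"az":0,"x":-2.4,"y":0,"z":0,"hand":0.45},
    {"ax":0,"ay":0,"az":0,"x":-2.2,"y":0,"z":0,"hand":0.45},
    {"ax":0,"ay":0,"az":0,"x":0,"y":0,"z":0,"hand":0.45},
    {"ax":0,"ay":0,"az":0,"x":0,"y":0,"z":0,"hand":0},
  ],
)

```text
clock: 9.1
eef_pos: [0.5669, -0.0517, 0.1397]
eef_rot: [0.759, 0.651, 0.0, -0.0]
ft_force: [0.7, 1.9, -0.3]
gripper_width: 0.0329
grasp_force: 0.0
```

Request:
jog_arm(
  moves=[
    {"ax":0,"ay":0,"az":0,"x":0,"y":0,"z":0,"hand":0},
    {"ax":0,"ay":0,"az":0,"x":0,"y":0,"z":0,"hand":0},
    {"ax":0,"ay":0,"az":0,"x":0,"y":0,"z":0,"hand":0},
    {"ax":0,"ay":0,"az":0,"x":0,"y":0,"z":0,"hand":0},
    {"ax":0,"ay":0,"az":0,"x":1.0,"y":0,"z":0,"hand":0},
  ],
)

```text
clock: 9.72
eef_pos: [0.5685, -0.0452, 0.1398]
eef_rot: [0.76, 0.65, -0.001, 0.001]
ft_force: [3.4, -5.9, 0.1]
gripper_width: 0.0178
grasp_force: 30.0
```

Request:
jog_arm(
  moves=[
    {"ax":0,"ay":0,"az":0,"x":1.7,"y":0,"z":0,"hand":0},
    {"ax":0,"ay":0,"az":0,"x":1.7,"y":0,"z":0,"hand":0},
    {"ax":0,"ay":0,"az":0,"x":1.7,"y":0,"z":0,"hand":0},
    {"ax":0,"ay":0,"az":0,"x":1.7,"y":0,"z":0,"hand":0},
    {"ax":0,"ay":0,"az":0,"x":1.0,"y":0,"z":0,"hand":0},
  ],
)

```text
clock: 10.35
eef_pos: [0.5805, 0.0324, 0.1397]
eef_rot: [0.76, 0.65, -0.001, 0.001]
ft_force: [2.2, -6.3, 2.6]
gripper_width: 0.0172
grasp_force: 30.0
```

```bash
python3 g.py; cat > n.py <<'E'
from h import *
import sys
j=np.load("jig.npz");C,ex,ey=j["c"],j["ex"],j["ey"]
for nm in sys.argv[2:]:
  c=capture(nm);save(c,nm+sys.argv[1])
  P=pts(c);X=(P[...,:2]-C)@ex*1e3;Y=((P[...,:2]-C)@ey+.036)*1e3;Z=P[...,2]*1e3
  hsv=cv2.cvtColor(c["pixels"],cv2.COLOR_RGB2HSV);H,S,V=[hsv[...,i].astype(int) for i in range(3)]
  def rep(n,m):
    if m.sum():q=np.c_[X[m],Y[m],Z[m]];print(nm,n,m.sum(),np.round(np.percentile(q,[2,50,98],axis=0),1).tolist())
  b=(abs(X)<28)&(c["range_z"]>0)
  rep("blue",b&(Y>120)&(Y<400)&(H>100)&(H<130)&(S>100)&(Z>65)&(Z<95))
  rep("wood",b&(Y>130)&(Y<400)&(abs(X+2)<8)&(H>10)&(H<28)&(S>60)&(Z>75)&(Z<95))
  rep("dark",b&(Y>130)&(Y<400)&(V<60)&(Z>70))
  rep("plate",b&(Y>130)&(Y<400)&(V<60)&(Z>95)&(Z<108))
  rep("knob",b&(H>8)&(H<22)&(S>150)&(Z>108)&(Y>180))
E
python3 n.py 4 wrist scene
```

```text
t 10.35 jig x -2.2 y 37.4 z 139.7 mm yaw err deg -0.03596738506779615 tz [-0.    -0.004 -1.   ] F [ 2.24 -6.34  2.59] 0.017205046269225522 30.006519556045532
wrist wood 3233 [[-9.6, 130.8, 81.5], [-2.3, 147.9, 87.4], [5.3, 163.5, 89.6]]
scene blue 24 [[-7.7, 264.9, 78.5], [0.8, 266.9, 86.5], [5.5, 269.7, 89.3]]
scene wood 272 [[0.1, 132.4, 76.6], [4.1, 197.7, 84.5], [5.9, 261.2, 88.7]]
scene dark 51 [[-24.4, 320.3, 96.7], [14.6, 331.0, 102.1], [27.2, 348.7, 104.7]]
scene plate 51 [[-24.4, 320.3, 96.7], [14.6, 331.0, 102.1], [27.2, 348.7, 104.7]]
scene knob 39 [[2.2, 323.6, 108.6], [7.7, 334.9, 113.9], [9.7, 343.5, 119.7]]
```

View pics/wrist4.png

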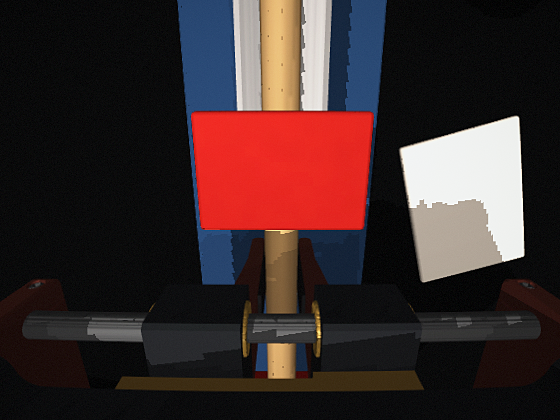

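The dowel is still centred in the gate and trough. The scene view puts the nose at about 270 mm and the stop at about 317, so roughly 45 mm remains. Regrip near y -20.

Request:
jog_arm(
  moves=[
    {"ax":0,"ay":0,"az":0,"x":0,"y":0,"z":0,"hand":0.45},
    {"ax":0,"ay":0,"az":0,"x":0,"y":0,"z":0,"hand":0.45},
    {"ax":0,"ay":0,"az":0,"x":0,"y":0,"z":0,"hand":0.45},
    {"ax":0,"ay":0,"az":0,"x":0,"y":0,"z":0,"hand":0.45},
    {"ax":0,"ay":0,"az":0,"x":-2.0,"y":0,"z":0,"hand":0.45},
  ],
)

```text
clock: 11.08
eef_pos: [0.5772, 0.0155, 0.1397]
eef_rot: [0.759, 0.652, 0.0, -0.0]
ft_force: [-0.4, -1.1, 0.1]
gripper_width: 0.0392
grasp_force: 0.0
```

Request:
jog_arm(
  moves=[
    {"ax":0,"ay":0,"az":0,"x":-2.0,"y":0,"z":0,"hand":0.45},
    {"ax":0,"ay":0,"az":0,"x":-2.0,"y":0,"z":0,"hand":0.45},
    {"ax":0,"ay":0,"az":0,"x":0,"y":0,"z":0,"hand":0.45},
    {"ax":0,"ay":0,"az":0,"x":0,"y":0,"z":0,"hand":0},
    {"ax":0,"ay":0,"az":0,"x":0,"y":0,"z":0,"hand":0},
  ],
)

```text
clock: 11.7
eef_pos: [0.5712, -0.0241, 0.1397]
eef_rot: [0.759, 0.651, 0.0, -0.0]
ft_force: [-0.5, -0.1, 0.2]
gripper_width: 0.0228
grasp_force: 0.0
```

Request:
jog_arm(
  moves=[
    {"ax":0,"ay":0,"az":0,"x":0,"y":0,"z":0,"hand":0},
    {"ax":0,"ay":0,"az":0,"x":0,"y":0,"z":0,"hand":0},
    {"ax":0,"ay":0,"az":0,"x":0,"y":0,"z":0,"hand":0},
    {"ax":0,"ay":0,"az":0,"x":1.0,"y":0,"z":0,"hand":0},
    {"ax":0,"ay":0,"az":0,"x":1.0,"y":0,"z":0,"hand":0},
  ],
)

```text
clock: 12.32
eef_pos: [0.5745, -0.0065, 0.1399]
eef_rot: [0.76, 0.65, -0.0, 0.001]
ft_force: [2.4, -3.3, 3.0]
gripper_width: 0.0174
grasp_force: 30.0
```

Request:
jog_arm(
  moves=[
    {"ax":0,"ay":0,"az":0,"x":0.5,"y":0,"z":0,"hand":0},
    {"ax":0,"ay":0,"az":0,"x":0.5,"y":0,"z":0,"hand":0},
    {"ax":0,"ay":0,"az":0,"x":0,"y":0,"z":0,"hand":0},
    {"ax":0,"ay":0,"az":0,"x":0,"y":0,"z":0,"hand":0},
    {"ax":0,"ay":0,"az":0,"x":0,"y":0,"z":0,"hand":0},
  ],
)

```text
clock: 12.95
eef_pos: [0.5755, 0.0046, 0.1395]
eef_rot: [0.76, 0.65, -0.0, -0.0]
ft_force: [0.2, -0.2, 0.1]
gripper_width: 0.017
grasp_force: 30.0
```

```bash
python3 g.py; python3 n.py 5 scene top; python3 -c "
import cv2;a=cv2.imread('pics/scene5.png');cv2.imwrite('pics/s5c.png',cv2.resize(a[230:370,290:480],None,fx=4,fy=4,interpolation=cv2.INTER_CUBIC))"
```

```text
t 12.95 jig x -2.9 y 9.2 z 139.5 mm yaw err deg 0.04040697770992301 tz [-0.  0. -1.] F [ 0.23 -0.21  0.11] 0.017005156896424553 30.007366240024567
scene blue 25 [[-6.8, 294.0, 79.5], [2.8, 296.5, 85.5], [7.8, 298.8, 88.5]]
scene wood 352 [[-6.8, 134.5, 76.4], [3.9, 206.8, 84.6], [5.9, 287.2, 88.9]]
scene dark 52 [[-22.2, 320.2, 96.5], [14.3, 331.0, 102.3], [27.2, 348.7, 105.1]]
scene plate 52 [[-22.2, 320.2, 96.5], [14.3, 331.0, 102.3], [27.2, 348.7, 105.1]]
scene knob 39 [[2.1, 324.3, 108.6], [7.5, 334.8, 114.5], [10.0, 343.4, 119.5]]
top blue 10 [[-8.8, 293.7, 83.3], [-3.3, 295.5, 88.4], [3.0, 299.6, 90.1]]
top wood 413 [[-9.7, 133.3, 78.9], [-2.4, 208.6, 86.9], [5.6, 288.5, 90.8]]
top dark 39 [[-25.0, 317.9, 77.9], [-1.3, 319.2, 96.9], [20.3, 323.3, 104.7]]
top plate 23 [[-25.7, 317.8, 95.6], [1.0, 319.0, 101.8], [21.1, 325.0, 105.2]]
top knob 33 [[-11.8, 322.2, 109.3], [-3.3, 326.7, 118.0], [7.4, 341.6, 122.4]]
```

View pics/s5c.png

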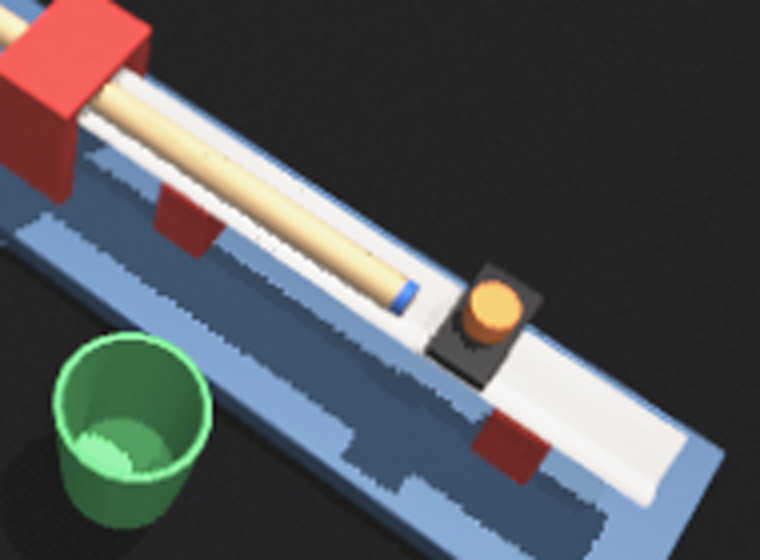

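The blue nose (about 405,297 in the crop) is some 18 mm short of the stop, and the force is near zero, so the tail is out of the pad. Advance slowly.

Request:
jog_arm(
  moves=[
    {"ax":0,"ay":0,"az":0,"x":0.4,"y":0,"z":0,"hand":0},
    {"ax":0,"ay":0,"az":0,"x":0.4,"y":0,"z":0,"hand":0},
    {"ax":0,"ay":0,"az":0,"x":0.4,"y":0,"z":0,"hand":0},
    {"ax":0,"ay":0,"az":0,"x":0,"y":0,"z":0,"hand":0},
    {"ax":0,"ay":0,"az":0,"x":0,"y":0,"z":0,"hand":0},
  ],
)

```text
clock: 13.68
eef_pos: [0.5775, 0.0166, 0.1396]
eef_rot: [0.759, 0.651, -0.0, -0.0]
ft_force: [-0.3, 0.2, -1.0]
gripper_width: 0.0169
grasp_force: 30.0
```

```bash
python3 g.py; python3 n.py 6 scene top; python3 -c "
import cv2;a=cv2.imread('pics/scene6.png');cv2.imwrite('pics/s6c.png',cv2.resize(a[270:350,360:460],None,fx=6,fy=6,interpolation=cv2.INTER_CUBIC))"
```

```text
t 13.675 jig x -2.8 y 21.3 z 139.6 mm yaw err deg 0.057437287788765105 tz [-0.  0. -1.] F [-0.31  0.25 -1.  ] 0.016885706883205752 30.006971061229706
scene blue 24 [[-7.2, 306.2, 81.2], [2.2, 308.4, 85.6], [7.7, 311.1, 89.6]]
scene wood 351 [[-6.1, 134.2, 76.4], [4.0, 216.0, 84.7], [5.9, 300.6, 87.9]]
scene dark 51 [[-25.4, 320.4, 97.1], [15.2, 331.1, 101.4], [27.1, 348.7, 106.1]]
scene plate 51 [[-25.4, 320.4, 97.1], [15.2, 331.1, 101.4], [27.1, 348.7, 106.1]]
scene knob 41 [[2.7, 323.6, 108.5], [7.8, 334.1, 112.9], [9.7, 343.5, 119.3]]
top blue 14 [[-8.6, 306.7, 75.4], [-1.6, 309.3, 86.2], [4.3, 316.0, 89.8]]
top wood 427 [[-9.8, 140.4, 78.0], [-2.6, 216.9, 86.7], [5.6, 303.0, 91.1]]
top dark 40 [[-25.0, 317.6, 77.2], [-1.5, 319.1, 97.4], [20.1, 322.3, 105.3]]
top plate 23 [[-25.9, 317.6, 95.3], [0.6, 319.1, 101.8], [20.9, 324.6, 105.4]]
top knob 33 [[-12.1, 322.1, 108.2], [-2.9, 326.1, 118.7], [7.7, 341.4, 122.8]]
```

View pics/s6c.png

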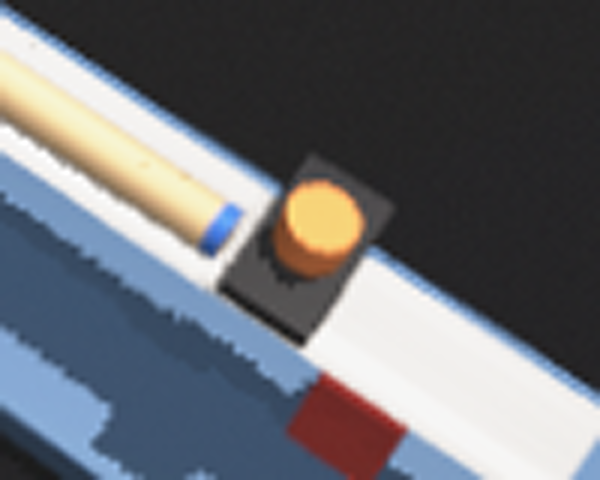

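The gap is about 6 mm. Step in, watching the force.

Request:
jog_arm(
  moves=[
    {"ax":0,"ay":0,"az":0,"x":0.15,"y":0,"z":0,"hand":0},
    {"ax":0,"ay":0,"az":0,"x":0.15,"y":0,"z":0,"hand":0},
    {"ax":0,"ay":0,"az":0,"x":0.1,"y":0,"z":0,"hand":0},
    {"ax":0,"ay":0,"az":0,"x":0,"y":0,"z":0,"hand":0},
    {"ax":0,"ay":0,"az":0,"x":0,"y":0,"z":0,"hand":0},
  ],
)

```text
clock: 14.4
eef_pos: [0.5781, 0.0205, 0.1397]
eef_rot: [0.76, 0.651, 0.0, -0.0]
ft_force: [0.0, 0.6, -0.3]
gripper_width: 0.0171
grasp_force: 30.0
```

Request:
jog_arm(
  moves=[
    {"ax":0,"ay":0,"az":0,"x":0.08,"y":0,"z":0,"hand":0},
    {"ax":0,"ay":0,"az":0,"x":0,"y":0,"z":0,"hand":0},
    {"ax":0,"ay":0,"az":0,"x":0,"y":0,"z":0,"hand":0},
  ],
)

```text
clock: 14.78
eef_pos: [0.5783, 0.0212, 0.1396]
eef_rot: [0.76, 0.65, 0.0, -0.0]
ft_force: [0.2, 0.5, -0.1]
gripper_width: 0.0173
grasp_force: 30.0
```

Request:
jog_arm(
  moves=[
    {"ax":0,"ay":0,"az":0,"x":0.08,"y":0,"z":0,"hand":0},
    {"ax":0,"ay":0,"az":0,"x":0,"y":0,"z":0,"hand":0},
    {"ax":0,"ay":0,"az":0,"x":0,"y":0,"z":0,"hand":0},
  ],
)

```text
clock: 15.15
eef_pos: [0.5784, 0.0221, 0.1397]
eef_rot: [0.76, 0.65, 0.0, 0.0]
ft_force: [0.4, 0.4, -0.1]
gripper_width: 0.0172
grasp_force: 30.0
```

Request:
jog_arm(
  moves=[
    {"ax":0,"ay":0,"az":0,"x":0.08,"y":0,"z":0,"hand":0},
    {"ax":0,"ay":0,"az":0,"x":0,"y":0,"z":0,"hand":0},
    {"ax":0,"ay":0,"az":0,"x":0,"y":0,"z":0,"hand":0},
  ],
)

```text
clock: 15.52
eef_pos: [0.5785, 0.0229, 0.1396]
eef_rot: [0.76, 0.65, 0.0, -0.0]
ft_force: [0.2, 0.8, -1.0]
gripper_width: 0.0176
grasp_force: 30.0
```

Request:
jog_arm(
  moves=[
    {"ax":0,"ay":0,"az":0,"x":0.08,"y":0,"z":0,"hand":0},
    {"ax":0,"ay":0,"az":0,"x":0,"y":0,"z":0,"hand":0},
    {"ax":0,"ay":0,"az":0,"x":0,"y":0,"z":0,"hand":0},
  ],
)

```text
clock: 15.9
eef_pos: [0.5786, 0.0234, 0.1396]
eef_rot: [0.76, 0.65, -0.0, 0.0]
ft_force: [-0.6, -0.5, 0.2]
gripper_width: 0.0173
grasp_force: 30.0
```

Request:
jog_arm(
  moves=[
    {"ax":0,"ay":0,"az":0,"x":0.05,"y":0,"z":0,"hand":0},
    {"ax":0,"ay":0,"az":0,"x":0,"y":0,"z":0,"hand":0},
    {"ax":0,"ay":0,"az":0,"x":0,"y":0,"z":0,"hand":0},
  ],
)

```text
clock: 16.27
eef_pos: [0.5786, 0.0235, 0.1396]
eef_rot: [0.76, 0.65, -0.0, 0.0]
ft_force: [-0.6, -3.5, 0.7]
gripper_width: 0.0173
grasp_force: 30.0
```

```bash
python3 g.py; python3 n.py 7 scene top | grep -v wood; python3 -c "
import cv2;a=cv2.imread('pics/scene7.png');cv2.imwrite('pics/s7c.png',cv2.resize(a[270:350,360:460],None,fx=6,fy=6,interpolation=cv2.INTER_CUBIC))"
```

```text
t 16.275 jig x -2.7 y 28.3 z 139.6 mm yaw err deg 0.02140493986199768 tz [-0.    -0.001 -1.   ] F [-0.6  -3.53  0.68] 0.017335065968154702 30.005173087120056
scene blue 18 [[-6.6, 313.4, 80.6], [0.8, 314.8, 85.8], [7.0, 317.2, 88.9]]
scene dark 51 [[-23.7, 320.3, 97.3], [14.3, 331.0, 102.2], [27.2, 348.7, 105.0]]
scene plate 51 [[-23.7, 320.3, 97.3], [14.3, 331.0, 102.2], [27.2, 348.7, 105.0]]
scene knob 44 [[2.3, 323.5, 108.2], [7.6, 334.5, 113.4], [9.9, 343.4, 119.3]]
top blue 19 [[-9.2, 312.3, 81.6], [-2.5, 317.0, 86.2], [5.6, 319.5, 91.3]]
top dark 28 [[-25.7, 317.8, 87.8], [-0.6, 318.9, 101.1], [20.9, 324.4, 105.4]]
top plate 23 [[-25.9, 317.8, 95.5], [1.1, 318.8, 102.7], [21.1, 324.9, 105.4]]
top knob 34 [[-11.9, 322.3, 109.7], [-3.2, 327.4, 118.2], [7.6, 342.6, 121.9]]
```

View pics/s7c.png

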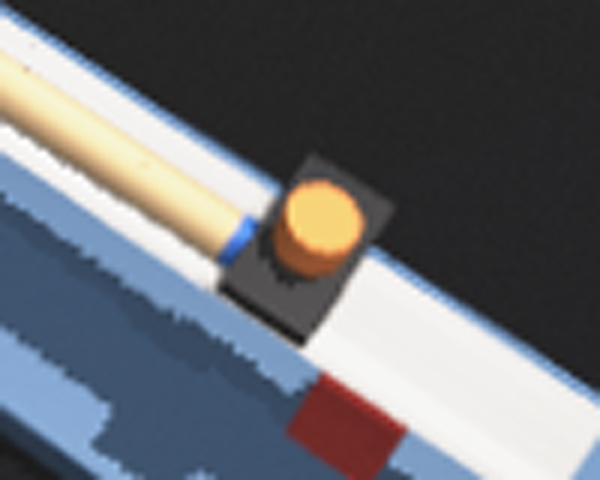

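There is contact at about 3.5 N, with the blue end against the stop at about (240,238) and the stop unmoved. Release and lift.

Request:
jog_arm(
  moves=[
    {"ax":0,"ay":0,"az":0,"x":0,"y":0,"z":0,"hand":0.6},
    {"ax":0,"ay":0,"az":0,"x":0,"y":0,"z":0,"hand":0.6},
    {"ax":0,"ay":0,"az":0,"x":0,"y":0,"z":0,"hand":0.6},
    {"ax":0,"ay":0,"az":0,"x":0,"y":0,"z":0,"hand":0.6},
    {"ax":0,"ay":0,"az":0,"x":0,"y":0,"z":0,"hand":0.6},
  ],
)

```text
clock: 17.0
eef_pos: [0.5787, 0.0242, 0.1397]
eef_rot: [0.76, 0.65, 0.0, -0.0]
ft_force: [-0.0, 0.5, -0.1]
gripper_width: 0.0526
grasp_force: 0.0
```

Request:
jog_arm(
  moves=[
    {"ax":0,"ay":0,"az":0,"x":0,"y":0,"z":-2,"hand":0.6},
    {"ax":0,"ay":0,"az":0,"x":0,"y":0,"z":-4,"hand":0.6},
    {"ax":0,"ay":0,"az":0,"x":0,"y":0,"z":-4,"hand":0.6},
    {"ax":0,"ay":0,"az":0,"x":0,"y":0,"z":-2,"hand":0.6},
    {"ax":0,"ay":0,"az":0,"x":0,"y":0,"z":0,"hand":0.6},
  ],
)

```text
clock: 17.62
eef_pos: [0.5795, 0.0244, 0.2625]
eef_rot: [0.76, 0.65, 0.002, 0.001]
ft_force: [-0.2, 0.0, -0.0]
gripper_width: 0.0523
grasp_force: 0.0
```

```bash
python3 g.py; python3 n.py 8 scene top | grep -v wood; python3 -c "
import cv2,numpy as np;a=cv2.imread('pics/scene8.png');b=cv2.imread('pics/wrist4.png');cv2.imwrite('pics/s8c.png',cv2.resize(a[200:350,220:460],None,fx=3.3,fy=3.3,interpolation=cv2.INTER_CUBIC))"
```

```text
t 17.625 jig x -2.0 y 29.3 z 262.5 mm yaw err deg 0.04123329730236576 tz [ 0.005 -0.    -1.   ] F [-0.23  0.02 -0.04] 0.052331550762394874 0.0
scene blue 19 [[-5.9, 313.2, 77.2], [1.1, 315.0, 84.8], [8.1, 317.0, 87.9]]
scene dark 51 [[-24.1, 320.3, 97.5], [14.1, 331.0, 101.8], [26.8, 348.7, 104.7]]
scene plate 51 [[-24.1, 320.3, 97.5], [14.1, 331.0, 101.8], [26.8, 348.7, 104.7]]
scene knob 36 [[2.4, 324.9, 108.2], [7.9, 334.4, 114.8], [9.6, 343.4, 118.9]]
top blue 19 [[-9.0, 312.9, 78.6], [-2.3, 316.3, 86.7], [5.4, 319.5, 89.8]]
top dark 25 [[-25.7, 317.6, 88.6], [-2.1, 319.0, 100.2], [18.7, 321.0, 105.0]]
top plate 19 [[-26.0, 317.6, 96.8], [-2.1, 318.9, 101.0], [19.0, 321.3, 105.0]]
top knob 31 [[-11.9, 322.4, 109.3], [-3.8, 325.9, 117.8], [7.6, 340.6, 122.8]]
```

View pics/s8c.png

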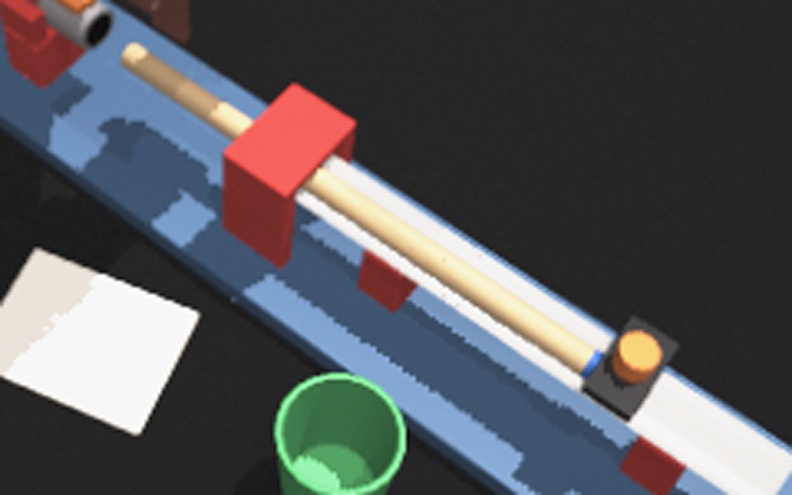

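The dowel lies free, with its blue end at the stop (about 592,362) and its tail clear of the tube mouth (about 133,52). Nothing else has moved.

```bash
python3 -c "
from plant import manip
print(manip.sign_off())"
```

```text
the job is handed in; nothing more can be done
None
```

The job is handed in at about 18 s; the result was not shown. My last pictures show the dowel drawn out of the tube, released in the trough with its blue end against the stop, the stop at its setting, and no sign of anything else disturbed.

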